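# Butt the batten home and draw the sprung pointer rod to its length mark

### The job

Slide the loose pale batten along the bench until it lies flat against the jig's fence with its end touching the jig's end stop; do not lift it. Then take the wooden grip of the sprung pointer rod, pull the rod out of its tube until the pointer blade is in line with the little upright length mark on the rail, and finish while still holding it there with the gripper, so that the cut can be marked. Leave the batten home and do not disturb the other things on the bench.

Things in the scene. Friction and masses are not known exactly. Their poses are not given: they have to be found in the camera images.
- jig: Wooden jig fixed to the bench (mm). Origin: inner corner on the bench where fence face and end-stop face meet. y: along the fence away from the stop, the way the rod pulls out; x: into the fence, away from the robot. Fence x 0 to 45, y -20 to 420, 30 high. Stop face y 0, x -60 to 45, 30 high. Rod's outer tube: x 30, y -206 to 18, to 67 high. Mark rail behind fence: x 45 to 79, 12 high.
- batten_center (a point): Centre of the loose pale wooden batten: 220 mm long (its y axis, within 0.1 rad of the jig's y), 44 mm wide (x), 28 mm high, 0.1 to 0.2 kg, on the bench on the robot's side of the fence, its side about 10 to 43 mm off the fence and its end 55 to 105 mm short of the stop. When home this point is at jig x -22, y 110 mm.
- grip (a point): Point in the upright wooden grip on the rod's end, 87 mm above the bench: block 24 mm (jig x) by 20 mm (jig y), 61 to 107 mm above the bench, at jig x 30 mm, y 60 mm + rod value. Grasp from above, closing along the jig's x. The pointer blade lies beneath it. Axes as the jig's.
- pointer (a point): On the centre line of the thin steel pointer blade (4 x 4 mm, 40 mm above the bench), near its far end. The blade crosses the fence under the grip at right angles to the rod, jig x -38 to 60 mm; this point is at jig x 60 mm, at the same jig y as the grip (60 mm + rod value). Axes as the jig's.
- mark_top (a point): Top of the length mark: small steel upright, 5 mm wide along the rail, 6 mm deep, top 46 mm above the bench at jig x 69 mm, on a low foot on the rail behind the fence. Fixed during the run, but set elsewhere each time: 110 to 190 mm from the stop face (jig y). Axes as the jig's.
- rod (a joint): How far the rod is pulled out, m: 0 fully in (its start), at most 0.16, growing to the jig's +y. An inner spring pulls it back: 3.3 N at 0 plus 55 N per m, so 6 to 11 N at the mark; it springs back when let go. In line with the mark the value is the mark's jig y minus 0.060. The mark is no stop: the rod can pass it.
- glue: White glue bottle, 150 mm high, 56 mm across, standing 280 to 360 mm beyond the end stop (jig -y). Origin at its foot. Leave alone.
- jar: Glass jar, 70 mm high, 60 mm across, standing on the robot side of the tube (jig -x, -y). Origin at its foot. Leave alone.
- hammer: Hammer lying behind the fence (jig +x), about 200 to 300 mm long. Leave alone.
- offcut: Dark offcut block, 60 x 90 x 28 mm, lying flat on the bench on the robot side, near the free end of the fence. Origin under its centre. Leave alone.
Mind the look-alikes: they are no part of the job. Leave any orange or pink look-alike of the part that bears batten_center alone.

How it is judged:
By the outcome, as a careful person would: the job done as asked, in the order asked, and still so for the second after the job is handed in, while the arm keeps its last pose, push and grip.
It also fails if it takes over 51 s, if anything falls off the work surface, if the arm or the gripper's body presses on something with over 40 N, if the wrist force passes 120 N, or if a joint passes its speed limit or range.

### The arm

A 6-joint arm with a two-finger parallel gripper is mounted at the origin on the work surface. World frame = base frame: x ahead of the robot, y to its left, z up, the work surface at z = 0. Lengths are in m, angles in rad, forces in N, time in s.
With the tool pointing down it reaches from about 0.4 to 0.825 m from the base axis. Payload 7 kg.
Tool frame: the origin (TCP) lies between the finger pads; the fingertips stand 22 mm ahead of it and the grasp point (between the pads) lies 3 mm ahead of it (arm.tip_reach is the distance from the TCP to the fingertips, in m); z points along the fingers, y is the line along which they close (so a half turn about z gives the same grasp; the last joint's range is limited). The gripper opens to 88 mm and grips with 3 to 60 N. Pads are 19 mm wide; open, the fingers measure 130 mm over their backs; the gripper's body (78 mm by 193 mm) begins 47 mm behind the grasp point.
Start: joints at [1.455, 0.359, 0.012, 0, -1.224, -0.288], TCP at [0.265, 0.621, 0.249] pointing down, gripper open.
Joint ranges: [-3.07, 3.07], [-1.43, 2.12], [-1.02, 1.25], [-3.03, 1.67], [-3.05, -0], [-3.03, 3.03]. Speed limits (rad/s): [2.39, 2.39, 3.01, 3.14, 3.14, 3.14].

### API

Orientations are given as [roll, pitch, yaw] about the fixed x, y, z axes, in that order (R = Rz(yaw) Ry(pitch) Rx(roll)).
In Python, from station import arm, viewer gives the robot as it stands. The module is installed in compiled form; this text tells all that it offers.
- The arm moves only by the tool apply_moves, never from a script. Its argument "commands" is a list that holds one entry, the list of rows, each a list of 5 numbers: the closure, from -1 (fully open) to 1 (shut), then the shift along the world's x, y, z as a fraction of full scale, then the turn about the world's z as a fraction of full scale. In form: [[[fingers, tx, ty, tz, yaw], ...]]. A call has 1 to 12 rows; each row shifts and turns the commanded pose from where the row before left it; what a row does not reach is not made up. Full scale, the value 1, is 20 cm for a shift and pi rad for a turn. A row lasts 1/10 s, in which the tool goes at most 50 mm and 8.59 degrees, less where a joint would pass 70% of its speed; a pose out of reach is approached as far as the arm can. A call with a number of a shift or a turn outside -1 to 1 is refused whole. A call with a gripper value outside its range is refused whole. The fingers move at their own pace and stop on an object; "force" is the grip in N (left out, the last holds). Time passes only in rows, so rows that do not move let the fingers close. It gives the time, the measured TCP pose, the force, the opening and the grip force at its end, in the units of the state.
- arm.get_state(): the state, without advancing time (a new reading comes with each control period).
- viewer.grab_frame(name): name is "side" or "top" or "wrist"; returns a dict with "image" (384x512x3 uint8, blue, green, red), "mtx" (3x3 intrinsics, pixels), "rvec" (rotation vector, rad) and "tvec" (3), from world to camera coordinates, as OpenCV has them. Camera axes: x right, y down, z forward; pixel columns grow to the right and rows downward; lengths in m; the calibration is good to about 2 mm. A picture is of the moment at which its call begins. There is no depth.
- arm.job_done(): hands the job in; it is judged then, once.
The state is a dict: "t": time; "q": joint angles; "qd": joint speeds; "joint_efforts": joint torques, N m; "eef_pos": TCP position; "ee_rot": TCP orientation; "force": force on the tool from outside, world axes, zero at the start; "moment": the same for the moment, N m; "width": finger opening in m; "gripper_force": force on a finger pad.
Only numpy, scipy, OpenCV 4.12 (cv2) and the standard library are available. Lean on these libraries where they do the work, as an engineer would, in place of code of your own. Each camera call takes 0.05 s, during which the arm holds its last target. There are 200 camera calls.

## Working session

There is one attempt and no reset: what is moved stays moved. The work goes in short steps, Python scripts to look and compute and a tool call to move; the robot and the scene stay as the last step left them, time stands still between calls to the robot, and variables do not carry over. Pictures are saved under pics/ and viewed, at most 10 in all, crops included, and the job is handed in when it is done.

Besides the shell and the picture viewer there is one more tool, called after ">>>" by a JSON object that holds its "op" and its "data". apply_moves: Moves the arm, as the interface text tells. Shift numbers are shares of 20 cm and turn numbers shares of pi rad, none past 1 either way. Its arguments: {"type":"object","properties":{"commands":{"type":"array","items":{"type":"array","items":{"type":"array","items":{"type":"number"}}}},"force":{"type":"number"}},"required":["commands"]}

```bash
mkdir -p pics
cat > h.py <<'E'
import numpy as np, cv2
from station import arm, viewer
def grab(n):
    f=viewer.grab_frame(n); f['R']=cv2.Rodrigues(np.array(f['rvec'],float))[0]; f['t']=np.array(f['tvec'],float).ravel(); f['K']=np.array(f['mtx'],float); return f
def ray(f,u,v):
    d=f['R'].T@np.linalg.inv(f['K'])@np.array([u,v,1.]); return -f['R'].T@f['t'], d
def onz(f,u,v,z):
    c,d=ray(f,u,v); return c+d*(z-c[2])/d[2]
def proj(f,p):
    return cv2.projectPoints(np.array(p,float).reshape(-1,1,3),f['R'],f['t'],f['K'],None)[0].reshape(-1,2)
E
python3 - <<'E'
from h import *
a=grab('side');b=grab('top')
np.save('top.npy',b,allow_pickle=True);np.save('side.npy',a,allow_pickle=True)
for n,f in(('side',a),('top',b)):
    cv2.imwrite(f'pics/{n}0.png',cv2.resize(f['image'],(800,600),interpolation=cv2.INTER_CUBIC)); print(n,ray(f,256,192))
s=arm.get_state();print(s['t'],s['eef_pos'],s['ee_rot'],s['width'])
E
```

```text
side (array([-0.15102846, -0.59184324,  1.16225632]), array([ 0.48030423,  0.44184279, -0.75773628]))
top (array([0.30332487, 0.01402349, 1.25655351]), array([ 0.19103009, -0.00250157, -0.98163846]))
0.1 [0.26509081 0.62032898 0.24773012] [ 3.14012685e+00 -1.17487262e-04 -4.03940810e-01] 0.08767201872486646
```

View pics/top0.png

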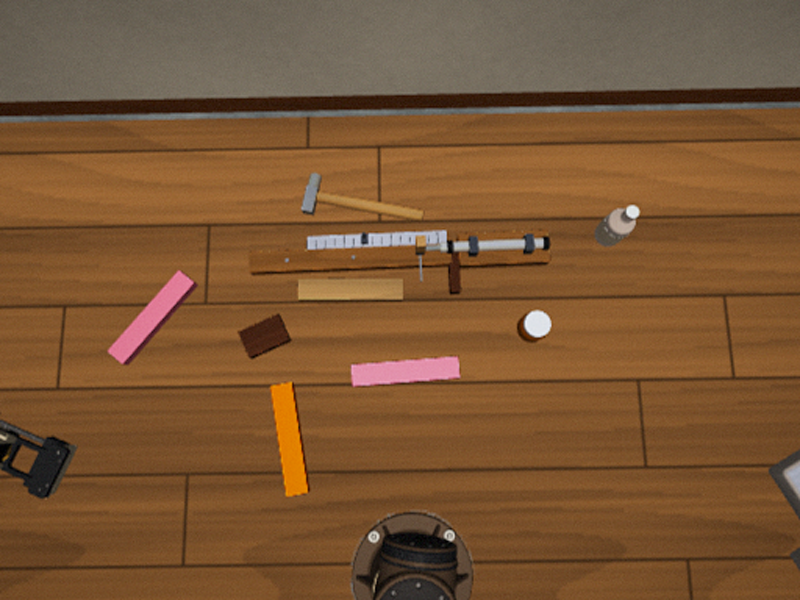

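View pics/side0.png

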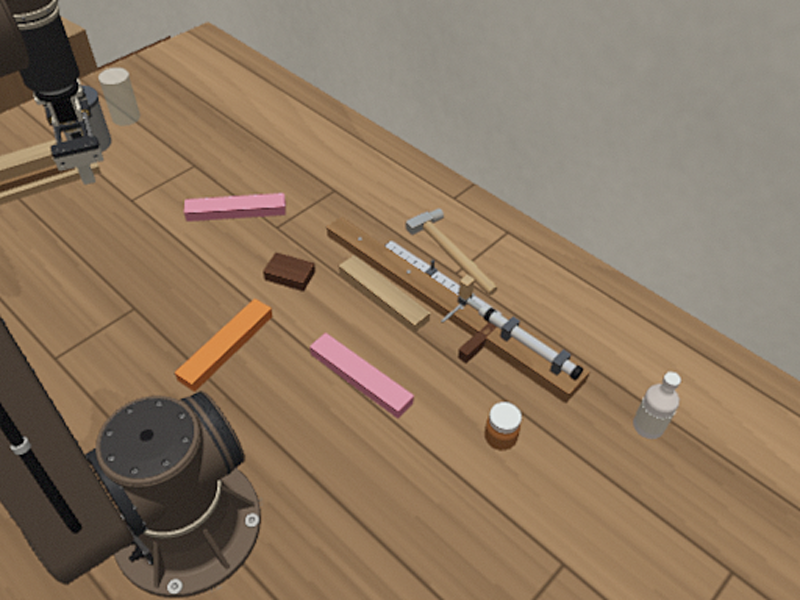

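The side view and the top view agree. In the top view (800 px picture):
- Pale batten at (350,289), next to the fence.
- Look-alikes: pink at (152,317), pink at (405,371) and orange at (290,438). 

The pale one fits, because it is on the robot side, parallel to the fence and short of the stop. The stop is at (455,270), the grip at (421,243), and the mark is probably the dark spot at (364,238). I'll confirm these in a crop.

Run:
```python
from h import *
f=np.load('top.npy',allow_pickle=True).item()
c=f['image'][135:205,150:360]
cv2.imwrite('pics/crop1.png',cv2.resize(c,None,fx=3.8,fy=3.8,interpolation=cv2.INTER_CUBIC))
f=np.load('side.npy',allow_pickle=True).item()
c=f['image'][130:260,200:390]
cv2.imwrite('pics/crop2.png',cv2.resize(c,None,fx=4.2,fy=4.2,interpolation=cv2.INTER_CUBIC))
```

```text
(no output)
```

View pics/crop1.png

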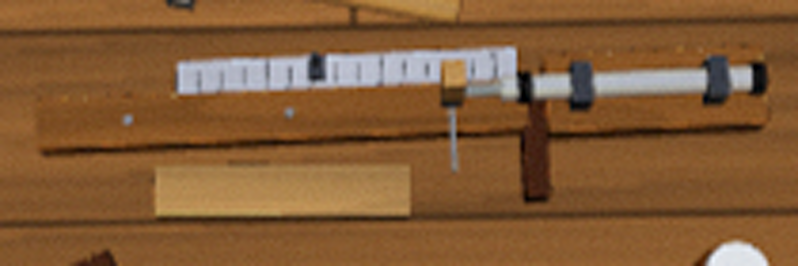

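View pics/crop2.png

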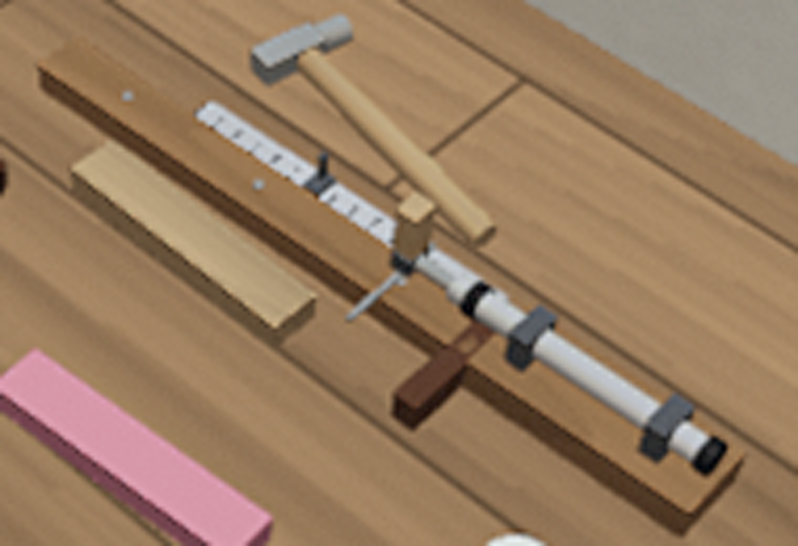

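The crops confirm it. The pale batten has corners at crop (155,166) to (410,216), the stop is at (537,150), the grip at (454,82), the blade runs down to (455,170), and the mark upright is at (317,66).

Run:
```python
from h import *
f=np.load('top.npy',allow_pickle=True).item()
g=np.load('side.npy',allow_pickle=True).item()
T=lambda u,v,z:onz(f,u/3.8+149.6,v/3.8+134.6,z)
S=lambda u,v,z:onz(g,u/4.2+199.6,v/4.2+129.6,z)
for n,u,v,z in [('bTL',155,166,.028),('bTR',410,166,.028),('bBL',155,216,.028),('bBR',410,216,.028),('fenceL',42,148,.03),('fenceR',765,127,.03),('stop TL',527,120,.03),('stop BL',524,192,.03),('grip',455,68,.107),('tip',456,170,.04),('mark',317,54,.046),('railL',177,64,.012),('railR',516,48,.012)]: print(n,T(u,v,z).round(4))
print('side')
for n,u,v,z in [('b1',72,172,.028),('b2',108,143,.028),('b3',315,297,.028),('b4',281,327,.028),('fenceL',40,69,.03),('fenceR',685,513,.03),('grip',415,209,.107),('tip',350,317,.04),('mark',322,155,.046),('stopcorner',395,403,.03)]: print(n,S(u,v,z).round(4))
# pixels of offcut, pink & jar
for n,u,v,z in [('offcut',264,336,.028),('pink',405,371,.028),('jar',537,323,.07)]: print(n,onz(f,u*.64,v*.64,z).round(3))
```

```text
bTL [0.5914 0.2249 0.028 ]
bTR [0.588  0.0053 0.028 ]
bBL [0.5475 0.2242 0.028 ]
bBR [0.5442 0.006  0.028 ]
fenceL [0.6084 0.3224 0.03  ]
fenceR [ 0.6172 -0.301   0.03  ]
stop TL [ 0.6267 -0.0963  0.03  ]
stop BL [ 0.5632 -0.0918  0.03  ]
grip [ 0.651  -0.0321  0.107 ]
tip [ 0.5811 -0.0337  0.04  ]
mark [0.6839 0.0839 0.046 ]
railL [0.6874 0.2097 0.012 ]
railR [ 0.6972 -0.0902  0.012 ]
side
b1 [0.5446 0.2224 0.028 ]
b2 [0.5854 0.2251 0.028 ]
b3 [0.5838 0.0059 0.028 ]
b4 [0.5459 0.0043 0.028 ]
fenceL [0.6028 0.3217 0.03  ]
fenceR [ 0.6182 -0.2985  0.03  ]
grip [ 0.6418 -0.0314  0.107 ]
tip [ 0.5799 -0.0308  0.04  ]
mark [0.6799 0.0876 0.046 ]
stopcorner [ 0.5508 -0.0997  0.03  ]
offcut [0.471 0.292 0.028]
pink [0.395 0.003 0.028]
jar [ 0.483 -0.261  0.07 ]
```

>>> {"op": "apply_moves", "data": {"commands": [[[1, 0.098, -0.21, -0.02, 0.034], [1, 0.098, -0.21, -0.02, 0.034], [1, 0.098, -0.21, -0.02, 0.034], [1, 0.098, -0.21, -0.02, 0.034], [1, 0.098, -0.21, -0.02, 0], [1, 0.098, -0.21, -0.02, 0], [1, 0.098, -0.21, -0.02, 0], [1, 0.098, -0.21, -0.02, 0], [1, 0.098, -0.21, -0.02, 0], [1, 0.098, -0.21, -0.02, 0], [1, 0.098, -0.21, -0.02, 0], [1, 0.098, -0.21, -0.02, 0]]]}}

```text
t: 1.3
eef_pos: [0.5007, 0.1149, 0.2004]
ee_rot: [-3.141, -0.0, 0.024]
force: [1.4, 0.7, -0.1]
width: 0.0014
gripper_force: 0.0
```

Run:
```python
from h import *
w=grab('wrist'); np.save('w1.npy',w,allow_pickle=True)
cv2.imwrite('pics/w1.png',cv2.resize(w['image'],(800,600),interpolation=cv2.INTER_CUBIC)); print(ray(w,256,192))
```

```text
(array([0.5710068 , 0.11683663, 0.33736338]), array([-0.27521673,  0.01010235, -0.96153575]))
```

View pics/w1.png

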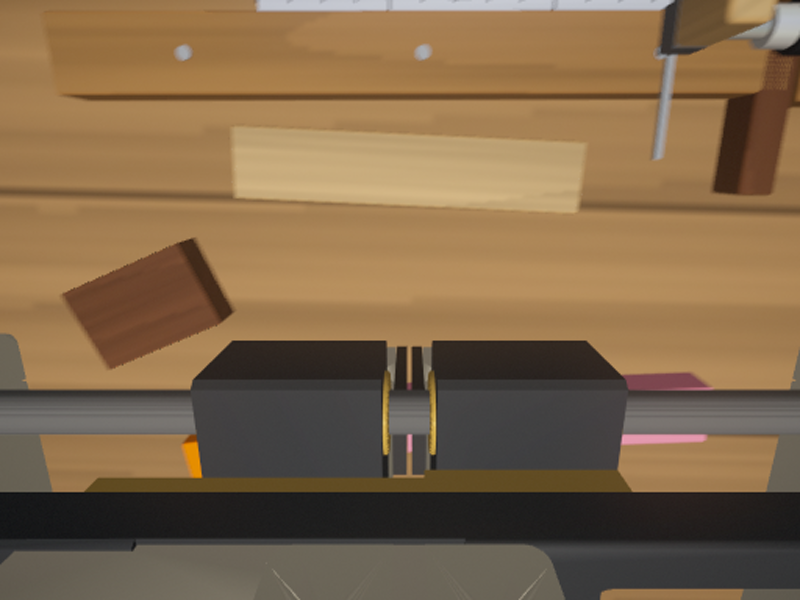

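The wrist view shows the batten's top at (232,127), (586,142), (579,212) and (233,197). The fence's front top edge is on row 94, and the stop face's top edge runs from (757,95) to (735,193). The blade tip is at (657,158).

Run:
```python
from h import *
w=np.load('w1.npy',allow_pickle=True).item()
for n,u,v,z in [('b',232,127,.028),('b',586,142,.028),('b',579,212,.028),('b',233,197,.028),('fL',62,94,.03),('fR',660,94,.03),('sT',757,95,.03),('sB',735,193,.03),('sbot',713,192,0),('tip',657,158,.04)]: print(n,onz(w,u*.64,v*.64,z).round(4))
```

```text
b [0.5904 0.2256 0.028 ]
b [0.5872 0.007  0.028 ]
b [0.5443 0.0061 0.028 ]
b [0.5481 0.228  0.028 ]
fL [0.6064 0.3254 0.03  ]
fR [ 0.6156 -0.0333  0.03  ]
sT [ 0.6165 -0.0917  0.03  ]
sB [ 0.5588 -0.0905  0.03  ]
sbot [ 0.5579 -0.0953  0.    ]
tip [ 0.5785 -0.0326  0.04  ]
```

>>> {"op": "apply_moves", "data": {"commands": [[[1, 0.07, 0, -0.2, 0], [1, 0, 0, -0.2, 0], [1, 0, 0, -0.2, 0], [1, 0, 0, -0.2, 0], [1, 0, 0, -0.05, 0], [1, 0.025, 0, 0, 0], [1, 0.025, 0, 0, 0], [1, 0.025, 0, 0, 0], [1, 0.025, 0, 0, 0], [1, 0.02, 0, 0, 0], [1, 0.02, 0, 0, 0], [1, 0.02, 0, 0, 0]]]}}

```text
t: 2.55
eef_pos: [0.5467, 0.1166, 0.0308]
ee_rot: [-3.141, -0.0, 0.023]
force: [-0.8, -1.0, 0.4]
width: 0.0003
gripper_force: 0.5
```

>>> {"op": "apply_moves", "data": {"commands": [[[1, 0.02, 0, 0, 0], [1, 0.02, 0, 0, 0], [1, 0.01, 0, 0, 0], [1, 0, 0, 0, 0]]]}}

```text
t: 2.95
eef_pos: [0.5568, 0.1167, 0.0305]
ee_rot: [-3.142, -0.0, 0.023]
force: [-0.6, 0.7, -0.3]
width: 0.0007
gripper_force: 0.0
```

Run:
```python
from h import *
w=grab('wrist'); np.save('w2.npy',w,allow_pickle=True)
cv2.imwrite('pics/w2.png',cv2.resize(w['image'],(800,600),interpolation=cv2.INTER_CUBIC)); print(arm.get_state()['eef_pos'])
```

```text
[0.55662066 0.11669961 0.03047433]
```

View pics/w2.png

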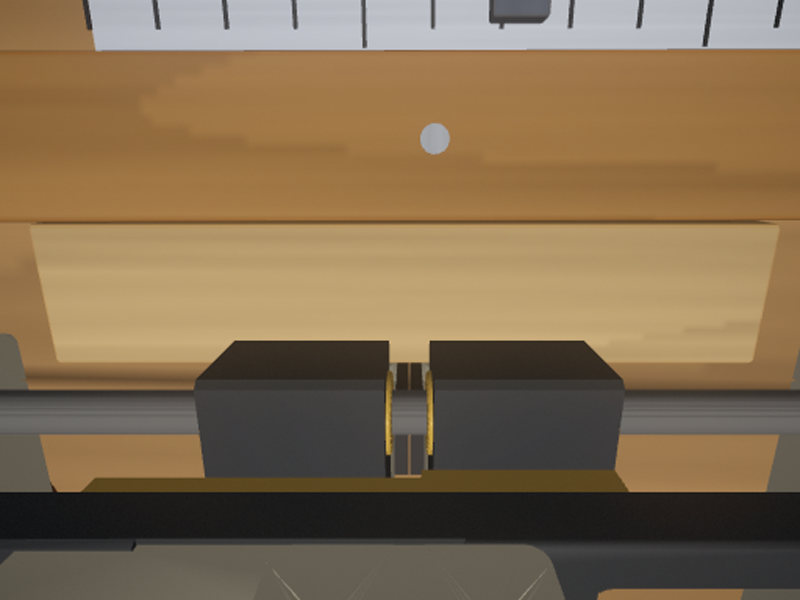

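The batten is nearly flush, with its far edge on row 224 and the fence at 221. A little more push is needed.

>>> {"op": "apply_moves", "data": {"commands": [[[1, 0.01, 0, 0, 0], [1, 0.005, 0, 0, 0], [1, 0, 0, 0, 0]]]}}

```text
t: 3.3
eef_pos: [0.5579, 0.1164, 0.0302]
ee_rot: [3.141, 0.003, 0.023]
force: [-5.2, 1.7, 2.8]
width: 0.0005
gripper_force: 2.8
```

>>> {"op": "apply_moves", "data": {"commands": [[[1, -0.1, 0, 0, 0], [1, 0, 0, 0.2, 0], [1, 0.059, 0.192, 0, 0], [1, 0.059, 0.192, 0, 0], [1, 0.059, 0.192, 0, 0], [1, 0.059, 0.192, 0, 0], [1, 0, 0, 0, 0], [1, 0, 0, -0.2, 0], [1, 0, 0, 0, 0]]]}}

```text
t: 4.2
eef_pos: [0.5836, 0.2684, 0.0262]
ee_rot: [3.137, 0.007, 0.023]
force: [-1.8, -0.8, -0.1]
width: 0.0003
gripper_force: 0.0
```

>>> {"op": "apply_moves", "data": {"commands": [[[1, 0, -0.045, 0.015, 0], [1, 0.001, -0.045, 0, 0], [1, 0.001, -0.045, 0, 0], [1, 0.001, -0.045, 0, 0], [1, 0.001, -0.045, 0, 0], [1, 0.001, -0.045, 0, 0], [1, 0.001, -0.045, 0, 0], [1, 0.001, -0.045, 0, 0], [1, 0.001, -0.045, 0, 0], [1, 0.001, -0.045, 0, 0], [1, 0.001, -0.045, 0, 0], [1, 0.001, -0.045, 0, 0]]]}}

```text
t: 5.4
eef_pos: [0.5888, 0.1615, 0.0335]
ee_rot: [3.141, 0.0, 0.023]
force: [-0.8, 0.9, 1.0]
width: -0.0
gripper_force: 0.4
```

>>> {"op": "apply_moves", "data": {"commands": [[[1, 0.001, -0.02, 0, 0], [1, 0, -0.015, 0, 0], [1, 0, -0.01, 0, 0], [1, 0, 0, 0, 0]]]}}

```text
t: 5.8
eef_pos: [0.5889, 0.1531, 0.0335]
ee_rot: [3.141, 0.0, 0.023]
force: [-0.2, 0.1, 0.2]
width: 0.0003
gripper_force: 0.0
```

Run:
```python
from h import *
w=grab('top'); np.save('t3.npy',w,allow_pickle=True); v=grab('side')
a=cv2.resize(w['image'][140:200,160:310],None,fx=5.3,fy=5,interpolation=cv2.INTER_CUBIC)
b=cv2.resize(v['image'][150:240,220:355],(500,300),interpolation=cv2.INTER_CUBIC)
b=cv2.copyMakeBorder(b,0,0,0,a.shape[1]-500,cv2.BORDER_CONSTANT)
cv2.imwrite('pics/t3.png',np.vstack([a,b]))
```

```text
(no output)
```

View pics/t3.png

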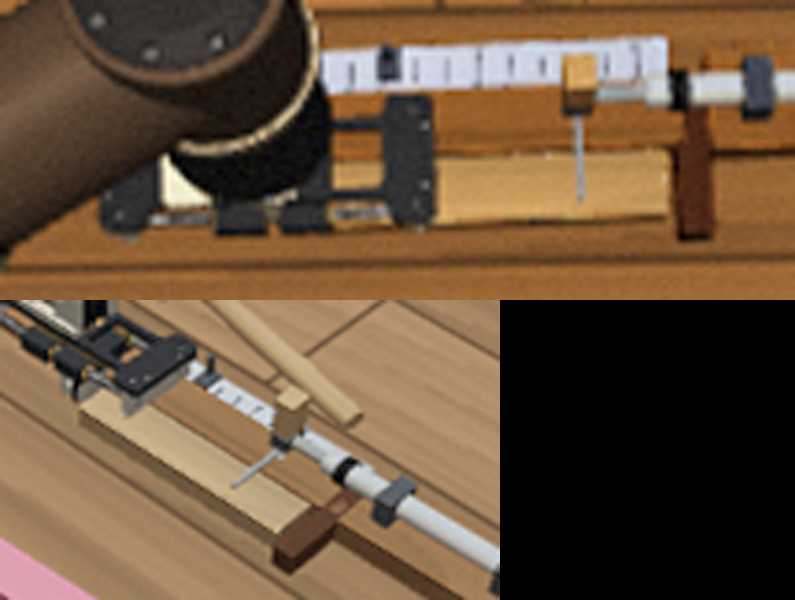

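The batten is flat on the fence (top part of the picture). Its end is at column 668 and the stop at 677, so about 4 mm is left.

>>> {"op": "apply_moves", "data": {"commands": [[[1, 0, -0.01, 0, 0], [1, 0, -0.01, 0, 0], [1, 0, 0, 0, 0]]]}}

```text
t: 6.2
eef_pos: [0.589, 0.1491, 0.0335]
ee_rot: [3.142, 0.0, 0.023]
force: [-1.1, -0.0, 0.7]
width: 0.0006
gripper_force: 0.0
```

>>> {"op": "apply_moves", "data": {"commands": [[[1, 0, -0.006, 0, 0], [1, 0, -0.006, 0, 0], [1, 0, 0, 0, 0]]]}}

```text
t: 6.5
eef_pos: [0.589, 0.1467, 0.0335]
ee_rot: [3.141, 0.0, 0.023]
force: [-0.0, -0.6, 0.3]
width: 0.0004
gripper_force: 0.0
```

>>> {"op": "apply_moves", "data": {"commands": [[[1, 0, -0.006, 0, 0], [1, 0, -0.006, 0, 0], [1, 0, 0, 0, 0]]]}}

```text
t: 6.8
eef_pos: [0.59, 0.1464, 0.034]
ee_rot: [-3.139, -0.003, 0.024]
force: [-1.0, 8.3, -1.3]
width: 0.0001
gripper_force: 4.3
```

>>> {"op": "apply_moves", "data": {"commands": [[[1, 0, 0.1, 0, 0], [1, 0, 0, 0.2, 0], [1, -0.1, -0.1, 0.05, 0], [1, -0.1, -0.2, 0, 0], [1, -0.08, -0.2, 0, 0], [1, 0, -0.18, 0, 0], [1, 0, 0, 0, 0], [1, 0, 0, -0.15, 0], [1, 0, 0, -0.11, 0], [1, 0.05, 0, 0, 0], [1, 0.03, 0, 0, 0], [1, 0.02, 0, 0, 0]]]}}

```text
t: 8.0
eef_pos: [0.555, 0.0293, 0.0326]
ee_rot: [-3.141, -0.002, 0.024]
force: [0.3, 0.3, 0.3]
width: 0.0004
gripper_force: 0.0
```

>>> {"op": "apply_moves", "data": {"commands": [[[1, 0.01, 0, 0, 0], [1, 0.01, 0, 0, 0], [1, 0, 0, 0, 0]]]}}

```text
t: 8.3
eef_pos: [0.5575, 0.0286, 0.0321]
ee_rot: [-3.141, -0.001, 0.023]
force: [0.2, 0.8, -0.2]
width: 0.0005
gripper_force: 0.0
```

>>> {"op": "apply_moves", "data": {"commands": [[[1, 0.01, 0, 0, 0], [1, 0.008, 0, 0, 0], [1, 0.005, 0, 0, 0], [1, 0, 0, 0, 0]]]}}

```text
t: 8.7
eef_pos: [0.5602, 0.0281, 0.0313]
ee_rot: [3.141, 0.003, 0.023]
force: [-4.7, 0.3, 4.5]
width: 0.0007
gripper_force: 2.6
```

>>> {"op": "apply_moves", "data": {"commands": [[[-1, -0.1, 0, 0, 0], [-1, 0, 0, 0.25, 0], [-1, 0, 0, 0.25, 0], [-1, 0, 0, 0.25, 0]]]}}

```text
t: 9.1
eef_pos: [0.5413, 0.0284, 0.1834]
ee_rot: [3.141, 0.0, 0.024]
force: [2.8, 0.6, 0.2]
width: 0.0267
gripper_force: 0.0
```

Run:
```python
from h import *
s=arm.get_state(); print(s['q'],s['eef_pos'],s['ee_rot'])
f=grab('top')
a=cv2.resize(f['image'][140:200,170:320],None,fx=5.3,fy=5,interpolation=cv2.INTER_CUBIC)
v=grab('side'); np.save('s4.npy',v,allow_pickle=True); np.save('t4.npy',f,allow_pickle=True)
b=cv2.resize(v['image'][150:240,240:375],(450,300),interpolation=cv2.INTER_CUBIC)
b=cv2.copyMakeBorder(b,0,0,0,a.shape[1]-450,cv2.BORDER_CONSTANT)
cv2.imwrite('pics/t4.png',np.vstack([a,b]))
```

```text
[ 4.14143365e-01  1.94748429e-01 -3.73880637e-01  2.45327418e-04
 -1.00250539e+00  1.18025699e+00] [0.54132647 0.02835656 0.18338816] [3.14127277e+00 2.33983734e-04 2.37360566e-02]
```

View pics/t4.png

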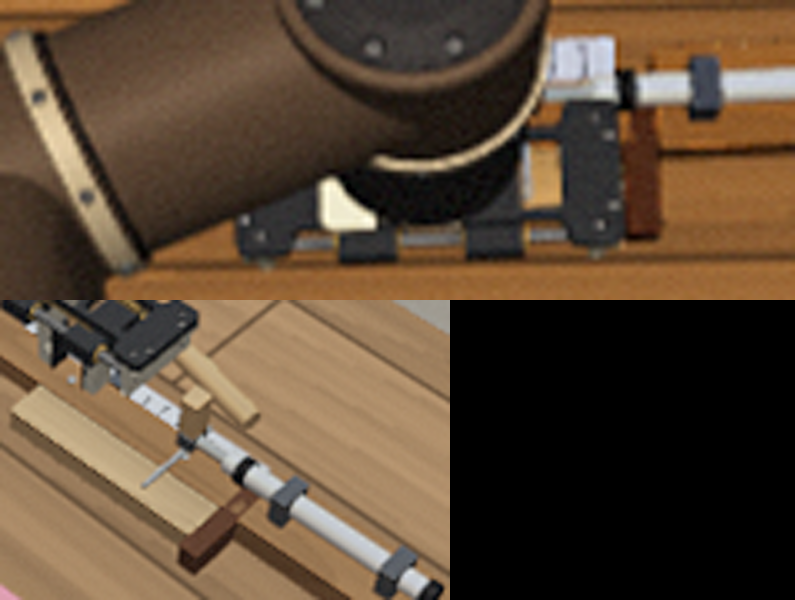

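The lower view shows the batten's end up against the stop at (210,510), flush along the fence, with nothing else disturbed. Next is the grip.

>>> {"op": "apply_moves", "data": {"commands": [[[-1, 0.0473, -0.0273, 0.008, -0.0454], [-1, 0.0473, -0.0273, 0.008, -0.0454], [-1, 0.0473, -0.0273, 0.008, -0.0454], [-1, 0.0473, -0.0273, 0.008, -0.0454], [-1, 0.0473, -0.0273, 0.008, -0.0454], [-1, 0.0473, -0.0273, 0.008, -0.0454], [-1, 0.0473, -0.0273, 0.008, -0.0454], [-1, 0.0473, -0.0273, 0.008, -0.0454], [-1, 0.0473, -0.0273, 0.008, -0.0454], [-1, 0.0473, -0.0273, 0.008, -0.0454], [-1, 0.0473, -0.0273, 0.008, -0.0454], [-1, 0, 0, 0, 0]]]}}

```text
t: 10.4
eef_pos: [0.6466, -0.0321, 0.1989]
ee_rot: [-3.141, -0.0, -1.549]
force: [-0.1, 0.3, -0.2]
width: 0.0875
gripper_force: 0.0
```

Run:
```python
from h import *
s=arm.get_state(); print(s['eef_pos'],s['ee_rot'],s['width'])
w=grab('wrist'); np.save('w5.npy',w,allow_pickle=True)
cv2.imwrite('pics/w5.png',cv2.resize(w['image'],(800,600),interpolation=cv2.INTER_CUBIC)); print(ray(w,256,192))
```

```text
[ 0.64660147 -0.03211125  0.19889803] [-3.14128198e+00 -2.16406369e-04 -1.54865980e+00] 0.08748665991363543
(array([ 0.64682356, -0.10342245,  0.33586808]), array([ 0.01136522,  0.27357258, -0.96199074]))
```

View pics/w5.png

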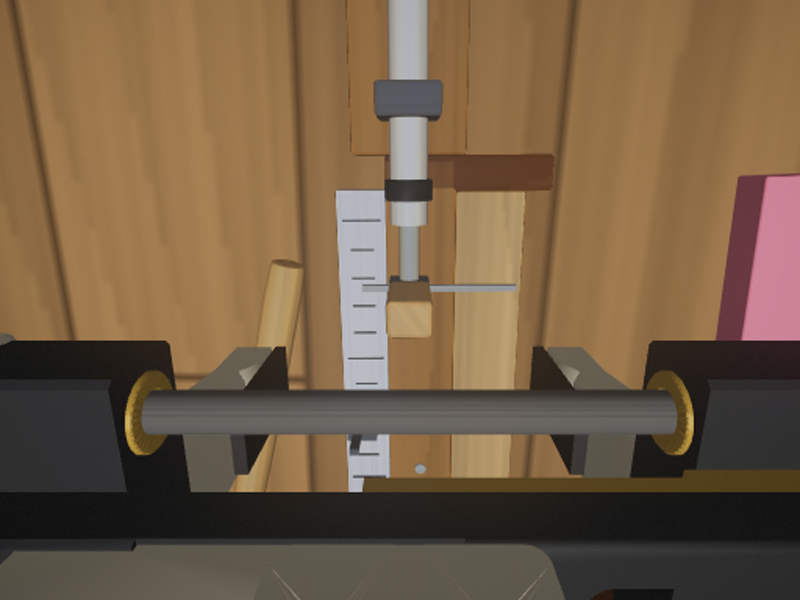

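The wrist view shows the batten against the stop (row 190) and the fence (column 455). The grip top is at (410,320), the blade on row 288, and the mark near (357,440).

Run:
```python
from h import *
w=np.load('w5.npy',allow_pickle=True).item()
W=lambda u,v,z:onz(w,u*.64,v*.64,z).round(4)
print('grip',[W(u,v,.107) for u,v in((389,304),(431,303),(431,336),(389,337))])
print('bladeL',W(365,288,.04),'R',W(514,288,.04),'stop',W(490,190,.03),'battenend',W(490,192,.028))
print('mark',W(360,436,.046), W(360,455,.012))
```

```text
grip [array([ 0.655 , -0.0361,  0.107 ]), array([ 0.634 , -0.0371,  0.107 ]), array([ 0.6333, -0.0196,  0.107 ]), array([ 0.6548, -0.0185,  0.107 ])]
bladeL [ 0.6729 -0.0268  0.04  ] R [ 0.5773 -0.029   0.04  ] stop [ 0.5953 -0.0896  0.03  ] battenend [ 0.5948 -0.0883  0.028 ]
mark [0.6759 0.0769 0.046 ] [0.6793 0.1147 0.012 ]
```

>>> {"op": "apply_moves", "data": {"commands": [[[-1, -0.007, 0.008, -0.15, 0], [-1, 0, 0, -0.15, 0], [-1, 0, 0, -0.12, 0], [-1, 0, 0, -0.08, 0], [-1, 0, 0, -0.045, 0], [-1, 0, 0, 0, 0], [1, 0, 0, 0, 0], [1, 0, 0, 0, 0], [1, 0, 0, 0, 0], [1, 0, 0, 0, 0], [1, 0, 0, 0, 0], [1, 0, 0, 0, 0]]], "force": 40}}

```text
t: 11.65
eef_pos: [0.6443, -0.03, 0.0904]
ee_rot: [-3.141, 0.0, -1.545]
force: [0.6, 0.2, 0.0]
width: 0.045
gripper_force: 0.0
```

>>> {"op": "apply_moves", "data": {"commands": [[[1, 0, 0, 0, 0], [1, 0, 0, 0, 0]]]}}

```text
t: 11.85
eef_pos: [0.6442, -0.03, 0.0901]
ee_rot: [3.141, -0.0, -1.545]
force: [0.0, -0.0, 0.2]
width: 0.0291
gripper_force: 0.0
```

>>> {"op": "apply_moves", "data": {"commands": [[[1, 0, 0, 0, 0], [1, 0, 0, 0, 0], [1, 0, 0, 0, 0]]]}}

```text
t: 12.15
eef_pos: [0.6467, -0.0298, 0.0904]
ee_rot: [-3.137, 0.0, -1.545]
force: [9.1, -0.6, -4.5]
width: 0.0243
gripper_force: 40.0
```

>>> {"op": "apply_moves", "data": {"commands": [[[1, 0.013, 0, 0, 0], [1, -0.0013, 0.025, 0, 0], [1, -0.0013, 0.05, 0, 0], [1, -0.0013, 0.05, 0, 0], [1, -0.0013, 0.05, 0, 0], [1, -0.0013, 0.05, 0, 0], [1, -0.0013, 0.05, 0, 0], [1, -0.0013, 0.05, 0, 0], [1, -0.0013, 0.05, 0, 0], [1, -0.0013, 0.05, 0, 0], [1, -0.0013, 0.05, 0, 0], [1, 0, 0, 0, 0]]]}}

```text
t: 13.35
eef_pos: [0.6443, 0.0648, 0.0904]
ee_rot: [3.142, -0.001, -1.545]
force: [1.2, -8.1, 1.9]
width: 0.0236
gripper_force: 40.0
```

Run:
```python
from h import *
s=arm.get_state(); print(s['eef_pos'],s['width'])
w=grab('wrist'); np.save('w6.npy',w,allow_pickle=True)
v=grab('side'); np.save('s6.npy',v,allow_pickle=True)
a=cv2.resize(w['image'][150:330,170:320],(400,480),interpolation=cv2.INTER_CUBIC)
b=cv2.resize(v['image'][145:215,220:280],(400,480),interpolation=cv2.INTER_CUBIC)
cv2.imwrite('pics/w6.png',np.hstack([a,b]))
t=grab('top'); np.save('t6.npy',t,allow_pickle=True)
for f in (w,v,t): print(proj(f,[[.683,.085,.046],[.673,.066,.04]]).round(1).tolist())
```

```text
[0.64429519 0.06475414 0.09041362] 0.023559981858602776
[[199.1, 249.4], [215.4, 219.2]]
[[277.5, 166.4], [279.7, 172.4]]
[[232.7, 149.1], [238.6, 152.5]]
```

Run:
```python
from h import *
w=np.load('w6.npy',allow_pickle=True).item();v=np.load('s6.npy',allow_pickle=True).item()
a=cv2.resize(w['image'][190:290,160:260],(500,500),interpolation=cv2.INTER_CUBIC)
b=cv2.resize(v['image'][145:205,250:286],(300,500),interpolation=cv2.INTER_CUBIC)
cv2.imwrite('pics/w6b.png',np.hstack([a,b]))
```

```text
(no output)
```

View pics/w6b.png

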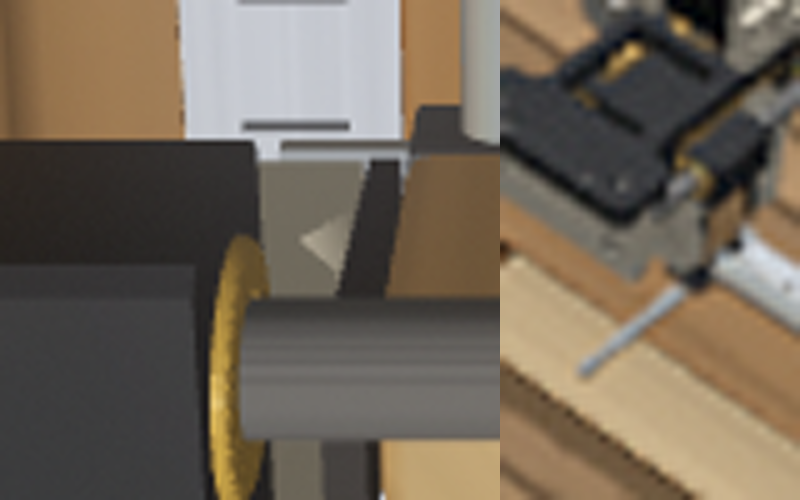

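In the wrist part the blade shows at (345,150), which is frame pixel (229,220). The finger hides the mark. I'll get the mark's y from the earlier frames and the blade's y from this one.

Run:
```python
from h import *
L=lambda n:np.load(n+'.npy',allow_pickle=True).item()
G=lambda f:cv2.cvtColor(f['image'],cv2.COLOR_BGR2GRAY)
w2,w5,t,s,w6=L('w2'),L('w5'),L('top'),L('side'),L('w6')
for c0 in(490,550): 
  for z in(.012,.02): print('foot',onz(w2,c0*.64,14*.64 if z>.015 else 22*.64,z).round(4))
# what y's the ends of the rail ticks: blade now
for u,v in((220,220),(229,220),(236,220)): print('blade now',onz(w6,u,v,.042).round(4))
print('w6 col229',G(w6)[212:226,229],G(w6)[212:226,222])
print('w5',proj(w5,[[.683,.085,.046],[.683,.085,.015]]).round(1).tolist());print(G(w5)[270:300,220:242])
print('top',proj(t,[.683,.085,.046]));print(G(t)[144:158,226:242])
print('side',proj(s,[.683,.085,.046]));print(G(s)[160:178,268:284])
```

```text
foot [0.6679 0.0958 0.012 ]
foot [0.6677 0.0971 0.02  ]
foot [0.6683 0.0782 0.012 ]
foot [0.6682 0.0805 0.02  ]
blade now [0.6697 0.0657 0.042 ]
blade now [0.6639 0.0655 0.042 ]
blade now [0.6593 0.0654 0.042 ]
w6 col229 [204 201 135  91 179 200  93 100 152 165 122 108 108 108] [199 196 129  87 174 195  93 100 152 165 121 108 107 108]
w5 [[223.8, 285.5], [227.0, 270.6]]
[[104 105 105 104 105 105 105 104 104 105 104 105 105 104 104 105 105 105
  105 105 106 105]
 [105 104 104 105 104 105 105 105 105 105 105 105 105 104 105 105 105 105
  105 105 105 105]
 [104 104 104 104 104 104 104 104 104 104 104 104 105 104 104 105 104 105
  104 104 105 104]
 [102 102 102 103 102 102 103 102 103 103 102 103 102 103 102 102 103 102
  103 102 103 102]
 [100 100 101 100 100 101 100 100 100 100 100 101 100 101  99 101 100 101
  100 100 100 101]
 [ 98  99  98  98  98  98  99  98  99  99  98  98  99  99  98  99  99  98
   99  99  98  99]
 [ 97  97  97  97  97  97  97  97  96  97  97  96  97  97  97  96  97  96
   97  97  97  97]
 [ 92  92  95  90  89  88  87  87  87  86  88  88  89  90  89  90  89  90
  
[... 3578 characters left out ...]
  61  95  91  87 109 137 146]
 [198 201 205 200 175 141 124  98  51  47 113 121  99  83  99 131]
 [199 199 187 196 213 190 163 114  47  48 117 127 118 107  86  85]
 [203 202 164 184 202 211 203 130  32  43 115 129 123 121 112  96]
 [187 201 204 204 205 204 169  98  30  48 104 124 125 123 121 118]
 [102 173 202 209 200 164 104  77  54  79  87  96 118 122 123 123]
 [124 132 180 198 150  90  88  97  91  86  64  96 144 132 120 123]
 [125 123 122 137  95  77  88  94  86  62 116 178 200 180 140 122]
 [124 123 126 127 118  90  73  74  75 131 204 206 203 214 187 157]
 [126 126 125 125 128 137 106  57 149 209 202 161 190 201 204 200]
 [125 124 126 124 125 127 131 112 184 201 157 141 190 202 200 203]]
```

Run:
```python
from h import *
L=lambda n:np.load(n+'.npy',allow_pickle=True).item()
G=lambda f:cv2.cvtColor(f['image'],cv2.COLOR_BGR2GRAY)
w5,t,s,w2=L('w5'),L('top'),L('side'),L('w2')
print('mark w5',[onz(w5,226.7,r,.046).round(4) for r in(286.7,289,291.4)])
print('mark top',[onz(t,c,150,.046).round(4) for c in (232,232.5,233)])
print('mark side',[onz(s,c,r,.046).round(4) for c,r in((276.5,166.8),(276.5,167.5))])
print('foot w2 proj',proj(w2,[[.68,.085,.046],[.66,.085,.012]]))
print('w5 blade');print(G(w5)[178:192,[235,238,241,300,310,320]].T)
print('top blade', proj(t,[.59,-.032,.04]));print(G(t)[166:178,262:276])
print('side tip',proj(s,[.59,-.032,.04]));print(G(s)[196:210,278:296])
```

```text
mark w5 [array([0.6799, 0.0863, 0.046 ]), array([0.6799, 0.0892, 0.046 ]), array([0.68  , 0.0922, 0.046 ])]
mark top [array([0.6799, 0.0872, 0.046 ]), array([0.6799, 0.0856, 0.046 ]), array([0.6798, 0.0839, 0.046 ])]
mark side [array([0.6794, 0.0862, 0.046 ]), array([0.6771, 0.0841, 0.046 ])]
foot w2 proj [[364.4632879  -53.96241355]
 [335.53698767  33.65366456]]
w5 blade
[[112 185 185 182 107 153 156 157 160 186 186 186 186 186]
 [111 184 184 180 102 156 157 156 159 184 184 184 184 184]
 [182 183 182 179 102 156 157 157 159 183 183 183 183 183]
 [143 143 142 127 106 152 152 152 150 142 142 142 142 143]
 [150 150 149 132 105 151 152 151 151 151 151 151 151 151]
 [155 155 153 136 106 152 151 151 154 155 155 155 155 155]]
top blade [[269.01772079 176.66738513]]
[[ 77  79  80  77  75  78  99 135  74  80  71  81  81  84]
 [ 78  79  83  84  82  83 109 133  76  84  84  84  87  89]
 [ 88  93  90  90  92  96 115 136  90  92  96  99  98  96]
 [ 72  72  76  73  67  67  98 132  60  62  79  79  76  77]
 [ 37  41  35  30  19  20  71 126  15  17  25  24  33  20]
 [ 43  49  50  69  66  60  88 134  
[... 768 characters left out ...]
 99 116 121 116 111 111]
 [127 133 142 124  93  68  50  67 130 163 138  82  72 104 122 123 120 114]
 [124 125 130 136 132 113  88 127 163 138  85  60  61  52 103 117 124 124]
 [128 125 123 123 133 142 152 157 132  74  54  60  64  57  51  72 106 123]
 [126 127 124 122 128 147 158 127 105  80  56  57  61  68  63  62  56 102]
 [128 127 129 126 126 133 121 129 140 127  94  64  54  59  61  67  61  50]
 [127 129 127 129 109 103 118 127 132 137 135 110  79  54  53  60  68  60]
 [127 129 130 127 130 129 127 123 126 128 135 143 122  85  62  55  57  61]
 [125 126 129 130 128 128 128 126 126 123 129 131 140 125  94  72  56  56]
 [125 123 127 130 127 128 127 126 129 126 125 127 131 134 125 113  81  61]]
```

Run:
```python
from h import *
L=lambda n:np.load(n+'.npy',allow_pickle=True).item()
w5,t,s,w2,w6,w1=[L(n) for n in('w5','top','side','w2','w6','w1')]
a=.0257;o=np.array([.617,-.0925]);J=lambda p:round(float((p[:2]-o)@[-np.sin(a),np.cos(a)])*1e3,1)
print('w5: blade',J(onz(w5,235.5,184.7,.042)),J(onz(w5,310.5,184.7,.042)),'mark',J(onz(w5,226.7,286.7,.046))+2.5)
print('top: blade',J(onz(t,268.75,172,.04)),'foot',J(onz(t,233.2,152.5,.016)),'mark',J(onz(t,232.5,149.5,.046)))
print('side: blade',J(onz(s,286.0,202,.041)),J(onz(s,290,198.4,.041)),'mark',J(onz(s,276.5,166.8,.046)))
print('w2 foot',J(onz(w2,332.8,14,.012)),'w1 tip',J(onz(w1,657*.64,158*.64,.04)))
print('w6 blade',[J(onz(w6,c,219.6,.042)) for c in(222,229)])
```

```text
w5: blade 64.2 64.3 mark 179.7
top: blade 61.3 foot 175.9 mark 176.4
side: blade 63.1 63.4 mark 177.0
w2 foot 178.1 w1 tip 60.9
w6 blade [156.5, 156.5]
```

Run:
```python
from h import *
L=lambda n:np.load(n+'.npy',allow_pickle=True).item()
G=lambda f:cv2.cvtColor(f['image'],cv2.COLOR_BGR2GRAY)
s6,t6=L('s6'),L('t6')
np.set_printoptions(linewidth=150)
p=proj(s6,[.585,.063,.04])[0];print(p);u,v=p.astype(int);print(u-7,v-8);print(G(s6)[v-8:v+7,u-7:u+14])
p=proj(t6,[.585,.063,.04])[0];print(p);u,v=p.astype(int);print(u-6,v-5);print(G(t6)[v-5:v+5,u-6:u+8])
```

```text
[261.41755796 187.63283805]
254 179
[[164 166 168 140 113 114 125 128 126 124 124 127 130 129 128 137 159 139  87  49  59]
 [166 165 165 168 156 132 122 122 125 127 123 121 119 117 130 159 171 149 120  99 114]
 [171 170 166 165 167 171 143 115 116 127 127 123 119 124 155 166 142 116 129 135 135]
 [172 172 169 165 167 164 168 156 132 122 123 123 133 150 163 129 112 122 129 129 131]
 [174 171 174 171 167 163 165 165 170 143 123 141 159 151 115 109 118 120 126 128 128]
 [174 175 172 172 171 170 166 164 166 166 159 165 138 109 120 125 121 119 118 121 127]
 [173 173 175 174 172 172 171 166 167 174 168 138 119 120 118 128 126 122 121 118 119]
 [175 173 173 175 174 172 172 174 168 158 144 138 160 152 129 122 124 126 123 121 116]
 [180 177 173 171 176 176 175 166 148 129 156 166 169 169 171 135 120 119 123 126 120]
 [180 181 178 174 174 171 164 134 137 167 174 169 165 166 165 167 149 126 119 125 130]
 [178 181 179 179 178 155 127 137 169 175 174 172 168 166 165 166 167 172 137 115 124]
 [160 179 181 181 182 159 144 168 177 174 172 171 171 171 166 164 164 167 165 139 114]
 [ 96 161 180 180 18
[... 168 characters left out ...]
108 153 178 181 182 182 179 174 175 173 174 173 172 170 169 169 163 165]]
[239.70317465 178.62096804]
233 173
[[ 47  50  51  47  51  48  53  52  50  52  49  55  47  56]
 [ 53  47  51  49  51  49  50  49  53  53  54  50  49  47]
 [ 51  50  50  54  51  51  54  53  52  47  52  50  49  52]
 [ 47  56  52  55  52  51  50  53  49  54  50  51  47  49]
 [ 44  50  51  52  56  50  52  53  52  52  52  49  54  57]
 [ 71  45  52  49  50  54  51  47  50  54  47  54  68  76]
 [ 78  47  52  53  53  51  53  59  54  57  50  50  69  70]
 [ 23  29  22  27  29  28  31  41  44  46  43  38  43  54]
 [ 94 109 121 124 119 121 123 122 124 126 125 129 129 134]
 [156 168 179 178 182 178 178 178 178 179 177 177 182 178]]
```

Run:
```python
from h import *
s=np.load('side.npy',allow_pickle=True).item()
a=.0257;o=np.array([.617,-.0925]);J=lambda p:round(float((p[:2]-o)@[-np.sin(a),np.cos(a)])*1e3,1)
print([J(onz(s,u,v,.041)) for u,v in((290.7,198),(289,199),(288,200),(287,201))],[J(onz(s,u,v,.041)) for u,v in((270,180),(269,181),(267.6,182),(266.2,183))])
```

```text
[62.9, 64.1, 63.8, 63.5] [157.4, 156.9, 157.3, 157.7]
```

>>> {"op": "apply_moves", "data": {"commands": [[[1, -0.0006, 0.025, 0, 0], [1, -0.0006, 0.025, 0, 0], [1, -0.0006, 0.025, 0, 0], [1, -0.0006, 0.025, 0, 0], [1, 0, 0, 0, 0], [1, 0, 0, 0, 0]]]}}

```text
t: 14.1
eef_pos: [0.6438, 0.0837, 0.0904]
ee_rot: [3.141, -0.002, -1.546]
force: [1.5, -9.2, 2.0]
width: 0.0236
gripper_force: 40.0
```

Run:
```python
from h import *
np.set_printoptions(linewidth=170)
G=lambda f:cv2.cvtColor(f['image'],cv2.COLOR_BGR2GRAY)
print(arm.get_state()['eef_pos'])
w=grab('wrist');s=grab('side');np.save('w7.npy',w,allow_pickle=True);np.save('s7.npy',s,allow_pickle=True)
print('mark lo/hi',proj(w,[[.680,.0865,.046],[.680,.084,.02],[.680,.078,.012]]).round(1).tolist());print(G(w)[190:226,192:226])
u,v=proj(s,[.60,.085,.04])[0].astype(int);print(u-8,v-8);print(G(s)[v-8:v+8,u-8:u+12])
```

```text
[0.64383491 0.08365204 0.09044242]
mark lo/hi [[202.3, 224.7], [209.0, 207.9], [210.6, 196.7]]
[[133 132 134 ...  99 100  99]
 [132 132 133 ... 101 101 102]
 [133 133 133 ... 200 200 199]
 ...
 [ 44  44  45 ... 107 108 107]
 [ 44  45  43 ... 107 107 108]
 [ 42  43  43 ... 107 107 107]]
251 173
[[135 132 129 125 127 122 122 115 111 109 131 119 129 122 104 101 105  88  77  65]
 [102 120 130 129 127 127 123 119 113 110 158 150 136 125  83  67  69  45  32  93]
 [ 96 120 116 125 128 129 125 123 121 115 115 124 130 134 116  93  62  38  33  53]
 [166 178 137 122 121 125 129 126 125 122 120 120 125 128 142 148 114  64  50  94]
 [168 164 165 150 116 113 127 129 126 123 121 117 126 145 161 142 117 109 105 131]
 [166 164 164 165 155 122 116 119 126 125 121 126 154 170 140 115 127 137 136 133]
 [171 168 165 163 165 165 140 114 114 122 129 153 165 141 110 119 127 128 130 132]
 [171 173 170 164 163 166 165 154 128 136 153 162 131 105 118 120 122 124 127 130]
 [171 170 171 171 166 165 163 166 172 167 154 106 115 127 123 120 118 120 124 127]
 [174 173 170 171 173 169 166 169 164 136 131 124 122 125 125 124 119 118 117 120]
 [172 173 174 172 172 174 174 165 134 130 158 171 142 123 121 126 127 122 118 117]
 [175 171 171 177 175 168 156 145 141 160 166 165 164 154 134 123 125 125 125 120]
 [178 175 174 167 162 146 129 163 176 171 166 164 165 165 170 140 119 119 126 123]
 [180 179 179 149 121 133 168 176 173 171 171 166 163 163 165 165 147 129 119 123]
 [176 178 180 170 152 168 173 174 173 171 170 171 169 165 162 166 164 170 135 118]
 [157 177 180 181 182 178 175 171 172 173 173 172 171 170 168 164 163 166 165 148]]
```

Run:
```python
from h import *
import sys
np.set_printoptions(linewidth=200,threshold=sys.maxsize)
G=lambda f:cv2.cvtColor(f['image'],cv2.COLOR_BGR2GRAY)
w=np.load('w7.npy',allow_pickle=True).item();s=np.load('s7.npy',allow_pickle=True).item()
a=.0257;o=np.array([.617,-.0925]);J=lambda p:round(float((p[:2]-o)@[-np.sin(a),np.cos(a)])*1e3,1)
print([J(onz(s,u,v,.041)) for u,v in((265,177),(263.9,178),(263,179),(261.7,180))])
print(G(w)[192:226,196:234])
```

```text
[177.3, 177.0, 176.2, 176.3]
[[200 200 201 202 203 202 200 200 201 203 204 202 202 202 202 203 203 203 204 204 203 204 205 203 201 200 201 200 200 199 200 202 205 204 202 201 200 199]
 [199 200 201 203 202 202 200 200 202 203 205 203 201 201 202 203 203 203 204 204 202 203 206 203 201 200 201 201 200 200 200 202 205 204 202 201 201 200]
 [198 200 201 202 203 202 200 200 201 203 204 202 202 201 202 203 203 203 204 204 202 203 206 203 200 200 200 200 200 200 200 201 204 204 202 201 201 199]
 [198 200 200 202 203 203 200 200 201 203 205 203 201 202 202 203 202 203 204 204 202 204 206 203 200 200 200 201 200 200 200 201 205 204 201 201 201 199]
 [197 200 200 202 202 202 200 200 201 202 204 202 201 201 202 202 202 203 204 204 202 203 205 203 200 200 200 200 200 200 200 201 204 204 202 201 201 199]
 [196 200 200 201 202 203 201 200 202 203 204 203 201 201 202 202 202 203 203 204 202 203 205 203 200 200 200 200 200 200 200 201 205 204 202 201 201 199]
 [194 200 200 202 202 202 201 199 201 203 203 203 201 201 202 202 202 203 204 204 202 203 205 203 200 200 200 200 200 200 200 201 204 205 202
[... 3499 characters left out ...]
01 117 165 166 165 166 166 166 165 165 165 166 165 166 166 165 165 166 166 166]
 [ 43  46  46  46  47  46  46  47  47  48  47  47  46  48  47  73 103 104 104 104 121 121 121 121 121 121 121 122 121 121 120 121 121 120 121 121 137 139]
 [ 46  45  44  46  45  45  47  47  46  48  46  46  46  46  47  74 107 108 108 107 107 108 107 107 108 108 108 107 108 107 108 108 108 107 107 108 123 135]
 [ 44  44  45  46  45  46  47  45  46  46  48  46  46  46  47  60 107 107 107 107 107 107 108 108 107 107 108 107 107 108 108 108 108 107 108 108 122  73]
 [ 45  46  45  44  45  44  45  45  45  45  45  45  46  46  47  60 107 107 107 107 107 107 107 108 106 107 107 107 107 107 107 107 107 108 107 108 119  71]]
```

Run:
```python
from h import *
w=np.load('w7.npy',allow_pickle=True).item()
a=.0257;o=np.array([.617,-.0925]);J=lambda p:round(float((p[:2]-o)@[-np.sin(a),np.cos(a)])*1e3,1)
f0=J(onz(w,210,201.4,.012));print('foot front',f0)
for z in(.014,.015,.016,.017,.018,.02): print(z,'foot top front',J(onz(w,210,204,z)),'mark centre',J(onz(w,207,211.5,z))+2.5)
print('blade centre',J(onz(w,222,219.6,.042))+2, 'bottom front', J(onz(w,222,217.6,.038))+2)
print(onz(w,207,211.5,.016),onz(w,216,219.6,.042))
```

```text
foot front 172.5
0.014 foot top front 173.8 mark centre 182.2
0.015 foot top front 173.5 mark centre 181.8
0.016 foot top front 173.2 mark centre 181.5
0.017 foot top front 172.9 mark centre 181.1
0.018 foot top front 172.5 mark centre 180.8
0.02 foot top front 171.9 mark centre 180.1
blade centre 177.3 bottom front 177.5
[0.68219548 0.08820657 0.016     ] [0.67181132 0.08431512 0.042     ]
```

>>> {"op": "apply_moves", "data": {"commands": [[[1, 0, 0.0065, 0, 0], [1, 0, 0.0065, 0, 0], [1, 0, 0, 0, 0], [1, 0, 0, 0, 0]]]}}

```text
t: 14.6
eef_pos: [0.6438, 0.086, 0.0905]
ee_rot: [3.141, -0.002, -1.546]
force: [0.6, -8.8, 2.9]
width: 0.0235
gripper_force: 40.0
```

Run:
```python
from h import *
G=lambda f:cv2.cvtColor(f['image'],cv2.COLOR_BGR2GRAY).astype(int)
w=grab('wrist');np.save('w8.npy',w,allow_pickle=True);s=grab('side');g=G(w)
print('col207',g[190:222,207],'col210',g[190:222,210],'col222',g[210:226,222])
u,v=proj(s,[.60,.087,.04])[0].astype(int);print(u-8,v-8);print(G(s)[v-8:v+4,u-8:u+12])
u,v=[int(x) for x in proj(s,[.68,.087,.046])[0]];print('mark side',u-8,v-8);print(G(s)[v-8:v+8,u-8:u+12])
```

```text
col207 [203 202 203 202 202 202 203 200 136  64  66  89 101 103 103 104 103 103
  91  61  61  60  60  61  60  59  59  56  47  46  46  45] col210 [202 202 202 201 201 202 201 198 134  64  67  89 102 103 103 105 105 103
  91  62  61  60  59  59  58  58  59  58  57  46  46  45] col222 [103 102 101  99 101  99  99  99  92  99 152 164 121 107 108 107]
251 173
[[134 134 127 128 125 126 119 113 113 117 126 142 141 106  94 104  82  75
   40 129]
 [101 120 128 129 126 125 126 119 114 127 164 149 133 117  74  59  45  36
   38 113]
 [ 96 120 117 124 130 130 123 123 121 112 114 123 128 135 129  96  51  33
   48  93]
 [165 176 137 123 122 126 127 127 126 123 119 119 125 142 155 139 104  76
   95 132]
 [167 165 165 148 117 112 126 130 127 122 118 124 146 159 137 118 131 126
  131 135]
 [168 163 165 167 157 121 116 122 124 124 127 154 167 140 111 123 131 134
  133 130]
 [172 169 164 162 165 167 137 114 113 129 156 166 140 110 115 124 126 129
  129 132]
 [170 172 169 165 164 165 165 153 130 140 159 128 113 119 121 120 120 123
  126 134]
 [173 172 173 171 166 164 166 170 166 140 107 109 127 126 123 1
[... 956 characters left out ...]
 148 146
  148 148]
 [104  57  62  95  99  81  32  77  98  92  82 100 134 149 156 154 150 150
  147 148]
 [ 93  63  86  99  92  87  67  90  85  67 100  95  91 116 143 156 155 153
  151 149]
 [ 92  66  86  97  91 112 138 109  56  48 118 124 103  89  99 136 149 151
  150 151]
 [114  90  89  94  87 117 168 122  45  53 122 132 126 115  93  91 114 135
  147 152]
 [114  88  88  85  65  98 127  85  40  47 120 136 127 125 119 104  89  98
  128 143]
 [106  82  85 116  83  95  96  69  40  53 111 132 130 128 128 123 111  91
   90 115]
 [ 81  61  90 176 159 135 112  82  62  80  91  99 125 129 130 129 128 118
  102  90]
 [ 75  40 129 172 181 173 149 121  96  85  67 102 150 137 125 126 128 130
  124 111]]
```

Run:
```python
from h import *
w=np.load('w8.npy',allow_pickle=True).item();s=np.load('side.npy',allow_pickle=True).item()
a=.0257;o=np.array([.617,-.0925]);J=lambda p:round(float((p[:2]-o)@[-np.sin(a),np.cos(a)])*1e3,1)
f0=J(onz(w,210,198,.012));print('foot front',f0,'+9',f0+9)
for z in(.016,.018): print(z,J(onz(w,210,200.8,z)),'mark',J(onz(w,207,208.2,z))+2.5)
print('blade',J(onz(w,222,219.6,.042))+2)
print('side blade',[J(onz(s,u,v,.041)) for u,v in((263.9,177),(262.9,178),(261.7,179),(260.8,180))])
```

```text
foot front 172.2 +9 181.2
0.016 173.1 mark 181.3
0.018 172.5 mark 180.6
blade 179.7
side blade [179.8, 179.3, 179.2, 178.4]
```

Run:
```python
from h import *
s=np.load('side.npy',allow_pickle=True).item()
a=.0257;o=np.array([.617,-.0925]);c,n=np.cos(a),np.sin(a)
P=lambda x,y,z:[o[0]+x*c-y*n,o[1]+x*n+y*c,z]
for y in(.174,.176,.178,.180,.182): print(y,proj(s,[P(.069,y,.046),P(.069,y,.03),P(.06,y,.042)]).round(2).tolist())
```

```text
0.174 [[277.62, 166.94], [277.36, 170.37], [275.72, 169.28]]
0.176 [[277.15, 166.62], [276.89, 170.06], [275.24, 168.97]]
0.178 [[276.67, 166.31], [276.42, 169.75], [274.77, 168.66]]
0.18 [[276.2, 166.0], [275.95, 169.44], [274.3, 168.35]]
0.182 [[275.73, 165.69], [275.48, 169.13], [273.83, 168.04]]
```

The blade now sits between the two mark estimates: the wrist camera puts the mark about 1 mm further on, the side camera about 0.7 mm back. The grip is firm at 40 N, so I'm handing it in.

```bash
python3 -c "
from h import *
s=arm.get_state();print(s['eef_pos'],s['gripper_force']);print(arm.job_done())"
```

```text
[0.64376973 0.08600601 0.09040952] 40.00336289405823
the job is handed in; nothing more can be done
None
```

I handed the job in at about 15 s with the batten slid home against the fence and stop, and the gripper still holding the rod with its pointer blade within about 1 mm of the length mark by my camera estimates.

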